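Tip a standing carton onto the stock reader

TASK

The carton standing on end on the stock reader plate has to lie flat to be read. With the fingertips only, gently slide it, still standing, until its foot is over the near line of the outlined field, then push it high up so that it topples forward over that foot and comes down lying wholly inside the outline. Never pick it up, leave it as it falls without touching it once it is down, and leave the vial, the small box and the bottle alone.

Things in the scene. Friction and masses are not known exactly. Their poses are not given: they have to be found in the camera images.
- reader: Stock reader: fixed flat white plastic plate, 300 x 150 x 6 mm, on the counter. Origin: centre of its underside; its top is at z = 6 mm. Its +x axis (long side) is the direction in which the carton is to be slid and to fall; +y is across. The carton stands on the -x part, within 12 mm of the centre line; the outlined field is on the +x part.
- field (a point): Centre of the outlined field, on the plate's top, 65 mm along the reader's +x from its centre; same axes as the reader. The field is a rectangle drawn with a 4 mm dark flat line, 134 mm along x and 94 mm along y inside the line (so its near line has its inner edge at x = -67 mm, the far one at +67 mm).
- carton: Closed card carton 58 x 98 x 48 mm (own x, y, z), about 0.16 kg, a plain box. Origin: centre of its broad 58 x 98 underside. It starts standing on its 58 x 48 end, 98 mm tall: own y up, own z level, along the reader's -x (within 0.15 rad); the origin is then on the front face, 49 mm above the plate, and the back face, the one to push, 48 mm behind. It must end with own z up.
- foot (a point): Middle of the carton's lower front edge, at own (0, -49, 0) mm; it starts 25 to 50 mm short of the field's near inner edge. Pushed within 20 mm of the plate (lean the tool: a gripper's body straight above would meet the carton's top first) the carton slides; pushed 85 mm up it turns over this edge, balances at 26 degrees and falls by itself, this end staying within about 10 mm.
- corner0 (a point): Corner of the carton's broad underside, at own (-29, -49, 0) mm; at the foot while the carton stands.
- corner1 (a point): Corner of the carton's broad underside, at own (29, -49, 0) mm; at the foot while the carton stands.
- corner2 (a point): Corner of the carton's broad underside, at own (29, 49, 0) mm; at the top of the front face while the carton stands.
- corner3 (a point): Corner of the carton's broad underside, at own (-29, 49, 0) mm; at the top of the front face while the carton stands.
- vial: Bystander: small glass medicine vial, 24 mm diameter, 46 mm tall, standing on the counter on the +y side of the reader. Origin at the centre of its underside.
- small_box: Bystander: small card box, 52 x 78 x 40 mm tall, lying on the counter beyond the reader's far (+x) end. Origin at the centre of its underside.
- bottle: Bystander: clear saline bottle, 49 x 77 mm, 130 mm tall, standing beyond the reader's far (+x) end, on its -y side. Origin at the centre of its underside.

How it is judged:
On the way, in this order (a step that is already met when the one before it is completed fails the run):
1. the carton stands, with its front foot edge over the field's near line (angle between carton's own y axis and vertical below 0.12 rad and x of each of corner0, corner1 in the frame of field above -0.07 m), for 0.2 s.
2. the carton lies on its underside inside the outline (angle between carton's own z axis and vertical below 0.1 rad and x of corner0 in the frame of field between -0.07 and 0.07 m and y of corner0 in the frame of field between -0.05 and 0.05 m and x of corner1 in the frame of field between -0.07 and 0.07 m and y of corner1 in the frame of field between -0.05 and 0.05 m and x of corner2 in the frame of field between -0.07 and 0.07 m and y of corner2 in the frame of field between -0.05 and 0.05 m and x of corner3 in the frame of field between -0.07 and 0.07 m and y of corner3 in the frame of field between -0.05 and 0.05 m), for 0.2 s.
At the end, for the whole second after the job is handed in: The carton lies flat on its broad underside on the reader (within 0.1 rad), at rest, all four corners inside the outline (not more than 3 mm onto its line); vial, small box and bottle within 15 mm of where they stood (all of step 2 and height (world z) of carton below 0.012 m and linear speed of carton below 0.01 m/s and distance of each of vial, small_box, bottle from where it was at the start of the episode below 0.015 m); the robot touches nothing.
It fails at once if the carton is lifted (its origin more than 10 mm above its height when standing) (height (world z) of carton above 0.065 m).
It fails at once if the robot touches the carton once it is down (lying within 0.2 rad of flat) (angle between carton's own z axis and vertical below 0.2 rad and contact force between the arm and carton above 0.5 N).
It fails at once if the fingers touch the carton once it is down (angle between carton's own z axis and vertical below 0.2 rad and contact force between the fingers and carton above 0.5 N).
It fails at once if the carton is pushed or squeezed with more than 20 N (contact force between the fingers and carton above 20 N).
It fails at once if the vial, the small box or the bottle is moved more than 15 mm or tipped (distance of any of vial, small_box, bottle from where it was at the start of the episode above 0.015 m or angle between any of vial, small_box, bottle's own z axis and vertical above 0.3 rad).
It also fails if it takes over 42 s, if anything falls off the work surface, if the arm or the gripper's body presses on something with over 40 N, if the wrist force passes 120 N, or if a joint passes its speed limit or range.

ROBOT

A 7-joint arm with a two-finger parallel gripper is mounted at the origin on a cart in front of the work surface, level with it; the furniture and walls round the work are solid. World frame = base frame: x ahead of the robot, y to its left, z up, the work surface at z = 0. Lengths are in m, angles in rad, forces in N, time in s.
With the tool pointing down it reaches from about 0.425 to 0.925 m from the base axis. Payload 6.8 kg.
Tool frame: the origin (TCP) lies at the very end of the fingers, on their centre line; the grasp point (between the pads) lies 19 mm behind it; z points along the fingers, y is the line along which they close (so a half turn about z gives the same grasp; the last joint's range is limited). The gripper opens to 85 mm and grips with 20 to 120 N. Pads are 22 mm wide; open, the fingers measure 114 mm over their backs; the gripper's body (76 mm by 85 mm) begins 54 mm behind the grasp point. The pads swing forward as they close: fully open they stand 13 mm farther back than shut.
Start: joints at [-1.286, 0.477, 0.022, 1.555, -0.011, 1.109, -0.083], TCP at [0.258, 0.624, 0.231] pointing down, gripper open.
Joint ranges: [-2.96, 2.96], [-0.34, 2.1], [-1.41, 1.46], [0.24, 2.44], [-1.37, 4.51], [0.17, 1.92], [-2.96, 2.96]. Speed limits (rad/s): [2.39, 2.39, 3.14, 3.14, 3.14, 3.14, 3.14].

INTERFACE

Orientations are given as a unit quaternion [w, x, y, z].
In Python, from station import bot gives the robot as it stands.
- The arm moves only by the shell command python3 nudge.py FILE [FORCE], which reads ROWS from the file FILE. ROWS is a JSON list of rows, 1 to 20 of them, each an object with the fields tx, ty, tz (the shift in m), twist (a turn about the tool's z in rad), finger_gap (the opening from 0.0 (shut) to 1.0 (fully open)); a field left out counts as zero (the opening has to be given); each row shifts and turns the commanded pose from where the row before left it, along the tool's axes as they then stand; what a row does not reach is not made up. A row lasts 1/10 s, in which the tool goes at most 0.05 m and 0.15 rad, less where a joint would pass 70% of its speed; a pose out of reach is approached as far as the arm can. The fingers move at their own pace and stop on an object; FORCE is the grip in N (left out, the last holds). Time passes only in rows, so rows that do not move let the fingers close. It prints the time, the measured TCP pose, the force, the opening and the grip force at its end. Input that does not fit is refused with a message, and nothing moves.
- bot.get_obs(): the state, without advancing time (a new reading comes with each control period).
- bot.read_camera(name): name is "scene" or "top"; returns the picture (480x640x3 uint8, blue, green, red); there is no depth.
- bot.camera_info(name): a dict with "vertical_fov" (degrees; the focal length in pixels is half the picture's height over the tangent of half this angle, whatever the lens; pixels are square), "cx", "cy" (the principal point, pixels), "view" (4x4, takes a point from world to camera coordinates). Camera axes: x right, y up, looking along -z (the intrinsics and any distortion apply to the point x, -y, -z); pixel columns grow to the right and rows downward; lengths in m; the calibration is good to about 2 mm. A picture is of the moment at which its call begins. camera_info takes no time and is no camera call.
- bot.hand_in(): hands the job in; it is judged then, once.
The state is a dict: "t": time; "q": joint angles; "joint_vel": joint speeds; "joint_torque": joint torques, N m; "eef_pos": TCP position; "tool_rot": TCP orientation; "contact_force": force on the tool from outside, world axes, zero at the start; "torque": the same for the moment, N m; "gripper_width": opening from 0.0 (shut) to 1.0 (fully open); "grasp_force": force on a finger pad.
Only numpy, scipy, OpenCV 4.12 (cv2) and the standard library are available. Lean on these libraries where they do the work, as an engineer would, in place of code of your own. Each camera call takes 0.05 s, during which the arm holds its last target. There are 200 camera calls.

## Working session

There is one attempt and no reset: what is moved stays moved. The work goes in short steps, Python scripts to look and compute and a shell command to move; the robot and the scene stay as the last step left them, time stands still between calls to the robot, and variables do not carry over. Pictures are saved under pics/ and viewed, at most 10 in all, crops included, and the job is handed in when it is done.

```bash
ls; mkdir -p pics; python3 - <<'E'
from station import bot
import cv2
o=bot.get_obs();print(o)
for n in("scene","top"):
    cv2.imwrite(f"pics/{n}0.png",bot.read_camera(n));print(n,bot.camera_info(n))
E
```

```text
nudge.py
pics
station.py
{'t': 0.0, 'q': array([-1.28609281,  0.47779588,  0.0223801 ,  1.55646643, -0.01151767,
        1.10928398, -0.08311246]), 'joint_vel': array([ 0.00160461,  0.00078545,  0.001216  , -0.00081766, -0.00185283,
       -0.001021  ,  0.0012992 ]), 'joint_torque': array([ 7.23651337e-04, -5.96459091e+01,  1.60765573e+00, -2.81192422e+01,
        1.24157500e-02,  9.33847041e-03,  8.92821731e-06]), 'eef_pos': array([0.25818138, 0.62302875, 0.230323  ]), 'tool_rot': array([-1.09657648e-04,  1.95158502e-01,  9.80771292e-01, -9.05871101e-04]), 'contact_force': array([ 0.65679375, -0.63810501, -0.36861226]), 'torque': array([-0.0092124 ,  0.00861831, -0.04618364]), 'grasp_force': 0.0, 'gripper_width': 1.00094565280437}
scene {'vertical_fov': 49.59761503098981, 'cx': 319.21619259583804, 'cy': 239.14404614039987, 'view': array([[ 0.61874735, -0.78535434, -0.01924248, -0.58777518],
       [ 0.3655516 ,  0.26614886,  0.8919287 , -0.19830007],
       [-0.69535872, -0.55891264,  0.45176644, -0.71802609],
       [ 0.        ,  0.        ,  0.        ,  1.        ]])}
top {'vertical_fov': 51.1795123745645, 'cx': 320.31835397538237, 'cy': 238.88558349901388, 'view': array([[-0.00813078, -0.99990718,  0.01093269, -0.33535951],
       [ 0.99652517, -0.007196  ,  0.08298069, -0.53862034],
       [-0.08289432,  0.0115694 ,  0.99649118, -0.88468153],
       [ 0.        ,  0.        ,  0.        ,  1.        ]])}
```

View pics/scene0.png

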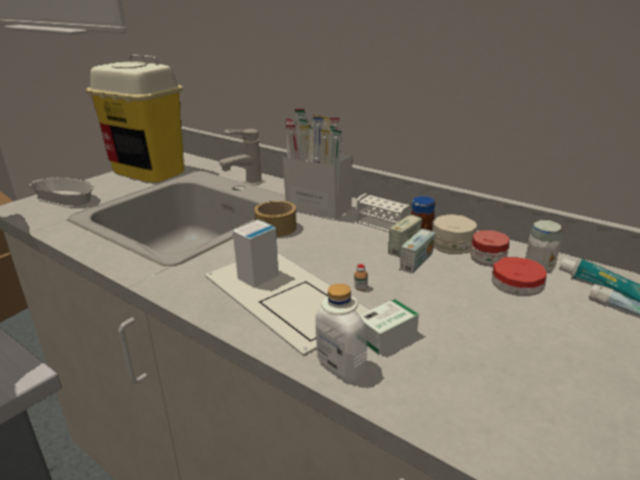

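View pics/top0.png

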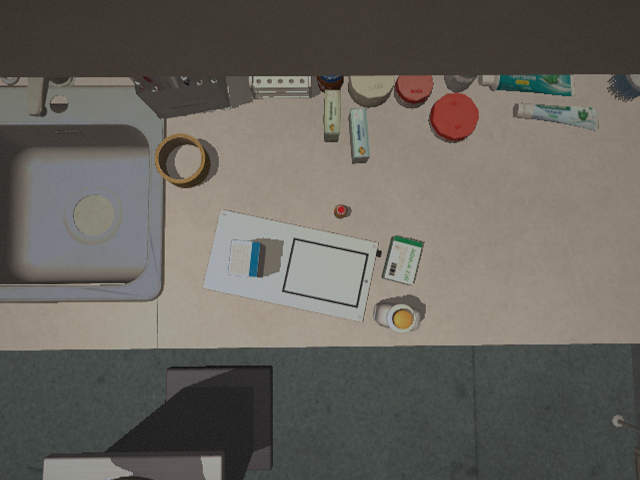

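The scene view shows the carton standing (about 257,255) on the left part of the plate, with the field, bottle and small box to its right. In the top view, the plate corners are near (222,210), (380,241), (364,322) and (204,288), the carton top is at about (246,258), and the vial is at (341,211). I'll enlarge both.

```bash
python3 - <<'E'
import cv2
a=cv2.imread("pics/top0.png")[195:335,195:395];cv2.imwrite("pics/topc.png",cv2.resize(a,None,fx=4,fy=4,interpolation=cv2.INTER_CUBIC))
a=cv2.imread("pics/scene0.png")[210:350,195:395];cv2.imwrite("pics/scenec.png",cv2.resize(a,None,fx=4,fy=4,interpolation=cv2.INTER_CUBIC))
E
```

```text
(no output)
```

View pics/topc.png

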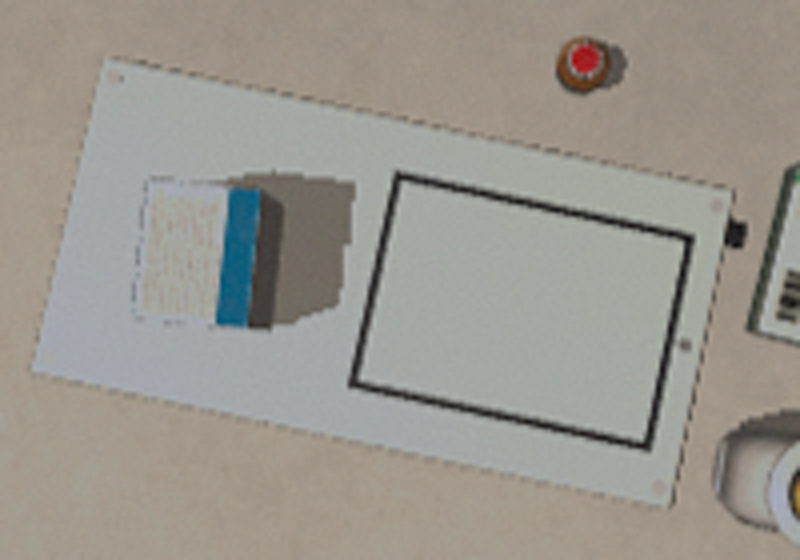

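View pics/scenec.png

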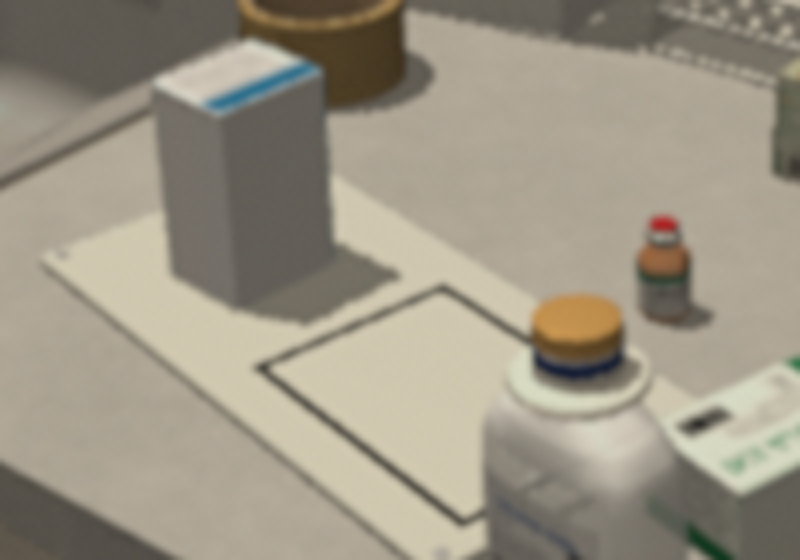

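The top crop shows these points:
- **Field outline, outer corners:** (396,173), (693,237), (650,450), (350,386).
- **Plate corners:** (107,58), (734,189), (672,507), (34,373).
- **Carton top:** (146,180), (262,190), (247,328), (136,320).

The scene crop shows these points:
- **Carton top:** (152,85), (252,40), (322,70), (222,112).
- **Carton foot:** (172,275), (238,308), (334,258).
- **Outline corners:** (260,368), (442,287).

```bash
cat >h.py <<'E'
import numpy as np
from station import bot
from scipy.optimize import least_squares
def K(n):
    c=bot.camera_info(n);return c,240/np.tan(np.radians(c['vertical_fov']/2))
def proj(n,P):
    c,f=K(n);p=np.atleast_2d(P)@c['view'][:3,:3].T+c['view'][:3,3]
    return np.c_[c['cx']+f*p[:,0]/-p[:,2],c['cy']-f*p[:,1]/-p[:,2]]
def ray(n,u,v):
    c,f=K(n);R=c['view'][:3,:3];return -R.T@c['view'][:3,3],R.T@np.array([(u-c['cx'])/f,-(v-c['cy'])/f,-1])
def atz(n,uv,z):
    o,d=ray(n,*uv);return o+d*(z-o[2])/d[2]
def tri(a,b):
    A=[];B=[]
    for n,uv in(('top',a),('scene',b)):
        o,d=ray(n,*uv);d/=np.linalg.norm(d);M=np.eye(3)-np.outer(d,d);A.append(M);B.append(M@o)
    return np.linalg.lstsq(np.vstack(A),np.hstack(B),rcond=None)[0]
def rz(a): c,s=np.cos(a),np.sin(a);return np.array([[c,-s,0],[s,c,0],[0,0,1]])
def fit(obs,x0):
    # obs: (cam, local pts, pix); pose x,y,yaw about z
    fun=lambda p:np.hstack([(proj(n,L@rz(p[2]).T+[p[0],p[1],0])-U).ravel() for n,L,U in obs])
    r=least_squares(fun,x0,loss='soft_l1');return r.x,r.fun.reshape(-1,2)
E
cat >m.py <<'E'
from h import *
np.set_printoptions(precision=4,suppress=True)
T=lambda a:np.array(a)/4+[195-.375,195-.375]
S=lambda a:np.array(a)/4+[195-.375,210-.375]
F=np.array([[-71,51],[71,51],[71,-51],[-71,-51]])/1e3
FL=np.c_[F[:,0]+.065,F[:,1],np.full(4,.006)]
PL=np.array([[-.15,.075,.006],[.15,.075,.006],[.15,-.075,.006],[-.15,-.075,.006]])
ft=T([[396,173],[693,237],[650,450],[350,386]])
p,r=fit([('top',FL,ft),('top',PL,T([[107,58],[734,189],[672,507],[34,373]])),('scene',FL[[0,3]],S([[442,287],[260,368]]))],[.5,-.2,-1.8])
print('reader',p);print(r)
# carton local: x along fall dir, origin at foot mid, z abs
t=[[-.048,.029,.104],[0,.029,.104],[0,-.029,.104],[-.048,-.029,.104]]
b=[[-.048,-.029,.006],[0,-.029,.006],[0,.029,.006]]
tt=T([[146,180],[262,190],[247,328],[136,320]]);ts=S([[252,40],[322,70],[222,112],[152,85]])
for i in range(4):print('tri',tri(tt[i],ts[i]))
print('tri field',tri(ft[0],S([442,287])),tri(ft[3],S([260,368])))
q,r=fit([('top',np.array(t),tt),('scene',np.array(t),ts),('scene',np.array(b),S([[172,275],[238,308],[334,258]]))],[.5,-.1,-1.6])
print('carton foot',q);print(r)
R=rz(p[2]).T
print('foot in field',R@(np.array([q[0]-p[0],q[1]-p[1],0]))-[.065,0,0],'rel yaw',q[2]-p[2])
for c in(.029,-.029):print(R@(rz(q[2])@[0,c,0]+[q[0]-p[0],q[1]-p[1],0])-[.065,0,0])
E
python3 m.py
```

```text
reader [ 0.4898 -0.2856 -1.7858]
[[ 0.1557 -0.6291]
 [ 1.0867 -0.8322]
 [ 0.8452  0.377 ]
 [-0.0218  0.38  ]
 [-0.8065 -0.4424]
 [ 0.7981  0.0535]
 [ 0.2334  0.6718]
 [-0.7486  0.3049]
 [ 0.1518 -1.6622]
 [-2.1771 -1.0024]]
tri [ 0.53   -0.1915  0.1016]
tri [ 0.5251 -0.2391  0.1019]
tri [ 0.4687 -0.2336  0.1028]
tri [ 0.4722 -0.1876  0.1008]
tri field [ 0.5402 -0.2904  0.0028] [ 0.443  -0.2699  0.0034]
carton foot [ 0.4967 -0.2375 -1.6505]
[[ 0.3746 -0.1416]
 [ 0.3973 -0.545 ]
 [ 1.2699  0.094 ]
 [-0.1747 -0.0049]
 [-0.5153 -1.0591]
 [ 0.2287 -1.0967]
 [-0.3406 -0.212 ]
 [-1.0116 -1.6126]
 [-0.8357 -0.2717]
 [ 0.1178  0.8113]
 [ 0.3143  0.4712]]
foot in field [-0.1135 -0.0035  0.    ] rel yaw 0.1353448620493154
[-0.1174  0.0252  0.    ]
[-0.1096 -0.0323  0.    ]
```

Triangulated heights agree with the text: carton top about 102 mm, plate about 3–6 mm. The foot is 46 mm short of the inner line, with a relative yaw of 0.135 rad.

The rows only let me turn the tool about its own z axis, so it can't be leaned. Instead I'll push with the back of an open finger, which stands at ±57 mm and so clears the gripper body. First I line up the tool.

```bash
echo '[{"twist":-0.09, "finger_gap":1}, {"twist":-0.088, "finger_gap":1}, {"finger_gap":1}]' > next.json && python3 nudge.py next.json; cat >go.py <<'E'
import sys
from h import *
from scipy.spatial.transform import Rotation as Ro
np.set_printoptions(precision=4,suppress=True)
o=bot.get_obs();R=Ro.from_quat(o['tool_rot'],scalar_first=True).as_matrix()
D=np.array([np.cos(-1.7858),np.sin(-1.7858),0]);L=np.array([-D[1],D[0],0])
P0=np.array([.4986,-.2136,0])
print('t',o['t'],'pos',o['eef_pos'],'toolaxes\n',R,'along/side of carton centre line',(o['eef_pos']-P0)@D,(o['eef_pos']-P0)@L,'yaw err',np.arctan2(np.cross(-D,R[:,1])[2],-D@R[:,1]),'F',o['contact_force'])
if len(sys.argv)>1:
    s,l,z=map(float,sys.argv[1:4]);tg=P0+s*D+l*L+[0,0,z]
    print('delta tool',R.T@(tg-o['eef_pos']))
E
python3 go.py -0.110 0 0.23
```

```text
t: 0.4
eef_pos: [0.2583, 0.6233, 0.2308]
tool_rot: [-0.0, 0.107, 0.994, -0.0]
contact_force: [0.6, 0.1, -0.2]
gripper_width: 0.996
grasp_force: 0.0
t 0.4 pos [0.2583 0.6233 0.2308] toolaxes
 [[-0.9772  0.2124 -0.0004]
 [ 0.2124  0.9772 -0.0008]
 [ 0.0003 -0.0009 -1.    ]] along/side of carton centre line -0.7663500576810068 -0.4133081969909364 yaw err 0.000959290613920104 F [ 0.6194  0.0908 -0.21  ]
delta tool [-0.4127 -0.6567  0.0013]
```

```bash
echo '[{"tx":-0.023, "ty":-0.0365, "finger_gap":1}, {"tx":-0.023, "ty":-0.0365, "finger_gap":1}, {"tx":-0.023, "ty":-0.0365, "finger_gap":1}, {"tx":-0.023, "ty":-0.0365, "finger_gap":1}, {"tx":-0.023, "ty":-0.0365, "finger_gap":1}, {"tx":-0.023, "ty":-0.0365, "finger_gap":1}, {"tx":-0.023, "ty":-0.0365, "finger_gap":1}, {"tx":-0.023, "ty":-0.0365, "finger_gap":1}, {"tx":-0.023, "ty":-0.0365, "finger_gap":1}, {"tx":-0.023, "ty":-0.0365, "finger_gap":1}, {"tx":-0.023, "ty":-0.0365, "finger_gap":1}, {"tx":-0.023, "ty":-0.0365, "finger_gap":1}, {"tx":-0.023, "ty":-0.0365, "finger_gap":1}, {"tx":-0.023, "ty":-0.0365, "finger_gap":1}, {"tx":-0.023, "ty":-0.0365, "finger_gap":1}, {"tx":-0.023, "ty":-0.0365, "finger_gap":1}, {"finger_gap":1}, {"finger_gap":1}]' > next.json && python3 nudge.py next.json; python3 go.py -0.110 0 0.06
```

```text
t: 2.2
eef_pos: [0.4933, -0.0262, 0.2311]
tool_rot: [-0.0, 0.109, 0.994, 0.0]
contact_force: [0.8, 1.3, 0.1]
gripper_width: 0.998
grasp_force: 0.0
t 2.2 pos [ 0.4933 -0.0262  0.2311] toolaxes
 [[-0.976   0.2176 -0.0005]
 [ 0.2176  0.976   0.0001]
 [ 0.0005 -0.     -1.    ]] along/side of carton centre line -0.18193621168293764 -0.04516789524076008 yaw err -0.004363326944471603 F [0.8082 1.2923 0.1342]
delta tool [-0.0456 -0.0717  0.1711]
```

```bash
echo '[{"tx":-0.023, "ty":-0.03, "finger_gap":1}, {"tx":-0.0225, "ty":-0.027, "finger_gap":1}, {"tz":0.04, "finger_gap":1}, {"tz":0.04, "finger_gap":1}, {"tz":0.04, "finger_gap":1}, {"tz":0.04, "finger_gap":1}, {"tz":0.01, "finger_gap":1}, {"finger_gap":1}, {"finger_gap":1}]' > next.json && python3 nudge.py next.json; python3 go.py -0.110 0 0.02;python3 - <<'E'
from h import *
import cv2
from PIL import Image
E
python3 - <<'E'
import sys; sys.path.insert(0,'.')
from station import bot
import cv2
a=bot.read_camera("scene");b=bot.read_camera("top")
cv2.imwrite("pics/s1.png",a);cv2.imwrite("pics/t1.png",b)
cv2.imwrite("pics/c1.png",cv2.hconcat([cv2.resize(x,None,fx=4,fy=4,interpolation=cv2.INTER_CUBIC) for x in(a[180:320,195:295],b[195:335,175:275])]))
E
```

```text
t: 3.1
eef_pos: [0.5269, -0.0903, 0.0627]
tool_rot: [0.001, 0.107, 0.994, 0.0]
contact_force: [0.3, -0.2, 0.7]
gripper_width: 0.998
grasp_force: 0.0
t 3.1 pos [ 0.5269 -0.0903  0.0627] toolaxes
 [[-0.9771  0.2127  0.002 ]
 [ 0.2127  0.9771  0.0002]
 [-0.0019  0.0007 -1.    ]] along/side of carton centre line -0.12652437017959622 0.0013135200572274332 yaw err 0.0006353993270157908 F [ 0.2625 -0.1793  0.6958]
delta tool [ 0.0014 -0.0166  0.0427]
```

View pics/c1.png

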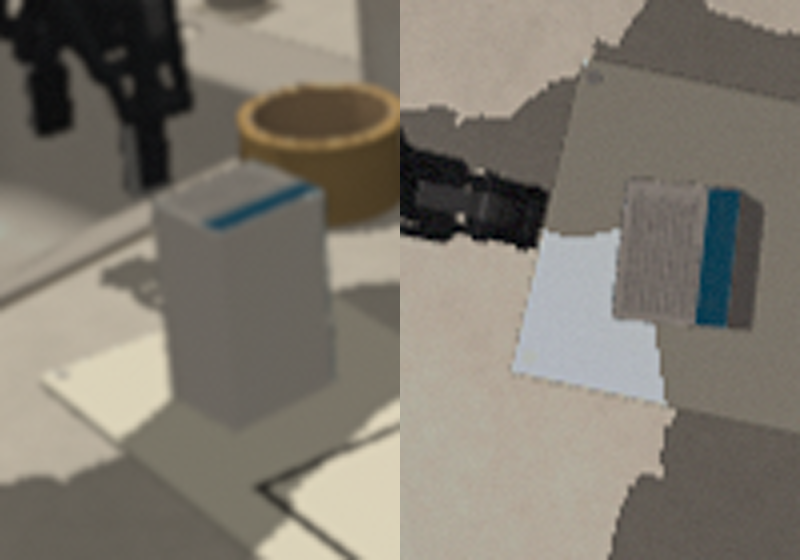

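The left crop shows the near finger's tip at about (150,190), with a wider knuckle above it near (190,110). The carton is unmoved. I need to know whether that knuckle sticks out past the fingertip's back, so I'll overlay a mm grid of the tool's central plane.

```bash
python3 - <<'E'
from h import *
import cv2
a=cv2.imread("pics/s1.png");b=cv2.imread("pics/t1.png")
pos=np.array([.5269,-.0903,.0627]);D=np.array([-.2127,-.977,0]);L=np.array([.977,-.2127,0])
def mk(im,n,x0,y0,w,h,k):
    c=cv2.convertScaleAbs(im[y0:y0+h,x0:x0+w],alpha=2.0,beta=25);c=cv2.resize(c,None,fx=k,fy=k,interpolation=cv2.INTER_CUBIC)
    for s,col in((.0425,(0,255,0)),(.057,(0,0,255)),(.07,(255,255,0))):
        for l in (-.011,.011):
            for z in np.arange(0,.09,.02):
                u=(proj(n,pos+s*D+l*L+[0,0,z])[0]-[x0,y0]+.5)*k
                cv2.circle(c,tuple(int(v) for v in u),2,col,-1)
    return c
cv2.imwrite("pics/c2.png",cv2.hconcat([mk(a,'scene',190,165,57,75,7),mk(b,'top',170,222,57,75,7)]))
E
```

```text
(no output)
```

View pics/c2.png

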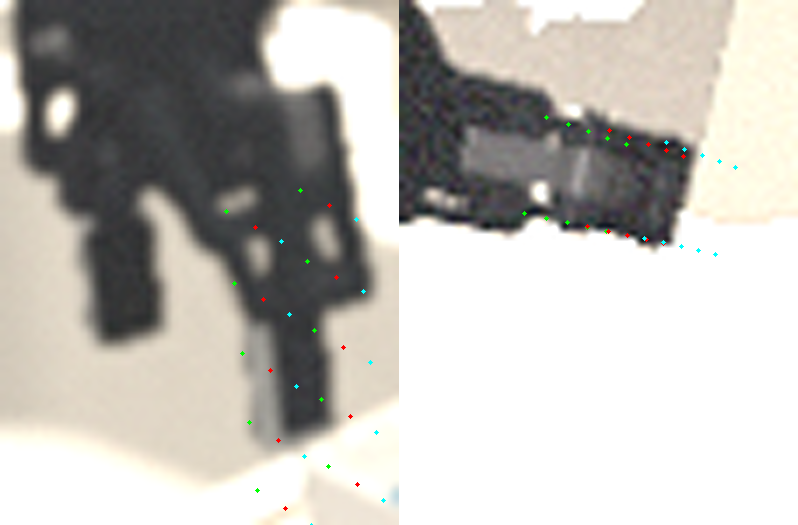

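In the overlay, the open tip ends about 13 mm above the TCP at s≈46 mm. The knuckle, about 44 mm higher, stands out to s≈71 mm, so a finger-back push would act too high. Instead I'll push along tool x with nearly shut fingers and the body passing just above the carton's top, which puts contact about 30 mm up. I'll raise and turn a quarter.

```bash
python3 -c "
from station import bot;print(bot.get_obs()['q'])"; echo '[{"ty":0.02, "tz":-0.045, "finger_gap":0.25}, {"tz":-0.045, "finger_gap":0.25}, {"twist":-0.15, "finger_gap":0.25}, {"twist":-0.15, "finger_gap":0.25}, {"twist":-0.15, "finger_gap":0.25}, {"finger_gap":0.25}]' > next.json && python3 nudge.py next.json;python3 -c "
from station import bot;print(bot.get_obs()['q'])"
```

```text
[-0.21126521  0.49577884  0.33564679  2.04371973 -0.26658666  0.6392588
  1.65774618]
t: 3.8
eef_pos: [0.5308, -0.0713, 0.1531]
tool_rot: [0.002, -0.118, 0.993, 0.0]
contact_force: [0.6, -0.2, 0.1]
gripper_width: 0.25
grasp_force: 0.0
[-0.22581582  0.34836334  0.29892123  1.98346094 -0.13823552  0.82566134
  1.95676623]
```

```bash
echo '[{"twist":0.15, "finger_gap":0.25}, {"twist":0.15, "finger_gap":0.25}, {"twist":0.15, "finger_gap":0.25}, {"twist":0.15, "finger_gap":0.25}, {"twist":0.15, "finger_gap":0.25}, {"twist":0.15, "finger_gap":0.25}, {"twist":0.15, "finger_gap":0.25}, {"twist":0.15, "finger_gap":0.25}, {"twist":0.15, "finger_gap":0.25}, {"twist":0.15, "finger_gap":0.25}, {"twist":0.15, "finger_gap":0.25}, {"twist":0.15, "finger_gap":0.25}, {"twist":0.15, "finger_gap":0.25}, {"twist":0.07, "finger_gap":0.25}, {"finger_gap":0.25}, {"finger_gap":0.25}]' > next.json && python3 nudge.py next.json;python3 go.py -0.085 0 0.037; python3 -c "
from station import bot;print(bot.get_obs()['q'])"
```

```text
t: 5.4
eef_pos: [0.5303, -0.0711, 0.1519]
tool_rot: [0.0, 0.779, 0.628, 0.0]
contact_force: [-0.1, 0.4, 0.2]
gripper_width: 0.25
grasp_force: 0.0
t 5.4 pos [ 0.5303 -0.0711  0.1519] toolaxes
 [[ 0.2124  0.9772  0.001 ]
 [ 0.9772 -0.2124  0.0003]
 [ 0.0005  0.0009 -1.    ]] along/side of carton centre line -0.1460074597038356 0.0005562938883830922 yaw err -1.5697822837873632 F [-0.1137  0.4313  0.1743]
delta tool [-0.0611 -0.0007  0.1148]
[-0.5971845   0.43769988  0.78887067  2.00589069 -0.40909667  0.85897768
  0.20392811]
```

```bash
echo '[{"tx":-0.03, "finger_gap":0.25}, {"tx":-0.03, "finger_gap":0.25}, {"tz":0.04, "finger_gap":0.25}, {"tz":0.04, "finger_gap":0.25}, {"tz":0.033, "finger_gap":0.25}, {"finger_gap":0.25}, {"finger_gap":0.25}]' > next.json && python3 nudge.py next.json;python3 go.py -0.035 0 0.037
python3 - <<'E'
from station import bot
import cv2
a=bot.read_camera("scene");b=bot.read_camera("top")
cv2.imwrite("pics/s2.png",a);cv2.imwrite("pics/t2.png",b)
cv2.imwrite("pics/c3.png",cv2.hconcat([cv2.resize(cv2.convertScaleAbs(x,alpha=1.8,beta=20),None,fx=4,fy=4,interpolation=cv2.INTER_CUBIC) for x in(a[180:320,195:295],b[195:335,175:275])]))
E
```

```text
t: 6.1
eef_pos: [0.5173, -0.1303, 0.0389]
tool_rot: [-0.0, 0.779, 0.627, -0.0]
contact_force: [0.8, 0.4, 0.6]
gripper_width: 0.25
grasp_force: 0.0
t 6.1 pos [ 0.5173 -0.1303  0.0389] toolaxes
 [[ 0.2129  0.9771 -0.0003]
 [ 0.9771 -0.2129 -0.    ]
 [-0.0001 -0.0003 -1.    ]] along/side of carton centre line -0.08536629073509715 0.0005417821320436653 yaw err -1.5703405409233229 F [0.8038 0.4146 0.6117]
delta tool [-0.0504 -0.0006  0.0019]
```

View pics/c3.png

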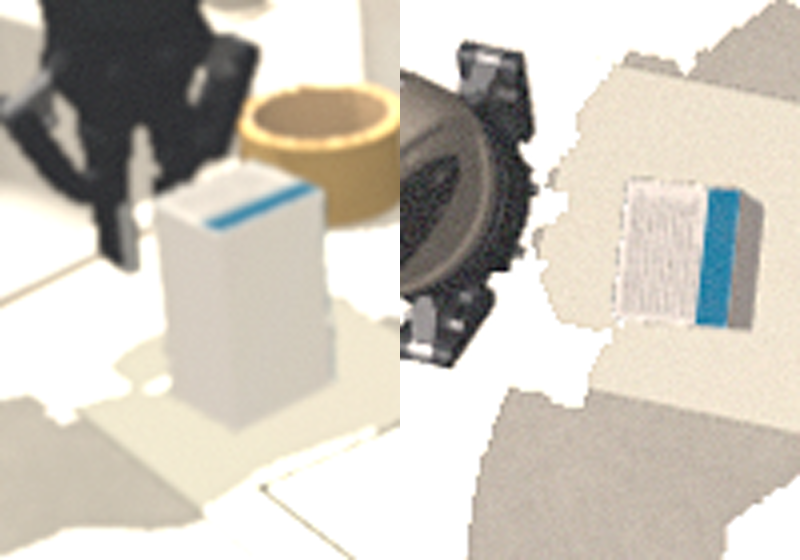

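The fingers hang clear behind the carton and the outer linkages slope up and away. I'll approach to just short of contact and check the forces.

```bash
echo '[{"tx":-0.01, "finger_gap":0.25}, {"tx":-0.01, "finger_gap":0.25}, {"tx":-0.01, "finger_gap":0.25}, {"tx":-0.005, "finger_gap":0.25}, {"finger_gap":0.25}]' > next.json && python3 nudge.py next.json; echo '[{"tx":-0.003, "finger_gap":0.25}, {"tx":-0.003, "finger_gap":0.25}, {"tx":-0.003, "finger_gap":0.25}, {"tx":-0.003, "finger_gap":0.25}, {"tx":-0.003, "finger_gap":0.25}, {"tx":-0.003, "finger_gap":0.25}, {"finger_gap":0.25}]' > next.json && python3 nudge.py next.json;python3 go.py
```

```text
t: 6.7
eef_pos: [0.5095, -0.1655, 0.0386]
tool_rot: [0.0, 0.779, 0.627, -0.0]
contact_force: [0.2, 0.2, -0.4]
gripper_width: 0.251
grasp_force: 0.0
t: 7.4
eef_pos: [0.506, -0.1821, 0.0384]
tool_rot: [0.0, 0.779, 0.627, 0.0]
contact_force: [-0.1, -0.1, 0.5]
gripper_width: 0.249
grasp_force: 0.2
t 7.4 pos [ 0.506  -0.1821  0.0384] toolaxes
 [[ 0.2129  0.9771  0.0003]
 [ 0.9771 -0.2129 -0.0001]
 [-0.      0.0003 -1.    ]] along/side of carton centre line -0.03238699826030974 0.0005409994438085068 yaw err -1.5703285000151195 F [-0.113  -0.1433  0.4622]
```

```bash
python3 - <<'E'
from station import bot
import cv2
a=bot.read_camera("scene");b=bot.read_camera("top")
cv2.imwrite("pics/c4.png",cv2.hconcat([cv2.resize(cv2.convertScaleAbs(x,alpha=1.8,beta=20),None,fx=4,fy=4,interpolation=cv2.INTER_CUBIC) for x in(a[180:320,195:295],b[195:335,195:295])]))
E
```

```text
(no output)
```

View pics/c4.png

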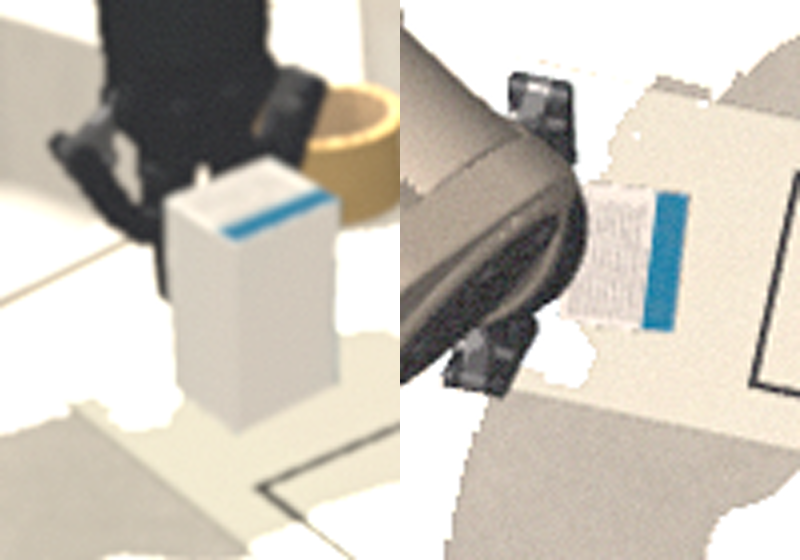

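The second view shows the carton's top moved about 12 mm forward while its foot barely moved, so it is leaning about 0.1 rad rather than sliding. I'll back off so it settles upright, then lower the tool until the gripper body sits just above the carton's top. That limits the lean and brings the contact lower.

```bash
echo '[{"tx":0.003, "finger_gap":0.25}, {"tx":0.003, "finger_gap":0.25}, {"tx":0.004, "finger_gap":0.25}, {"tx":0.004, "finger_gap":0.1}, {"finger_gap":0.1}, {"finger_gap":0.1}]' > next.json && python3 nudge.py next.json; for i in 1; do echo '[{"tz":0.001, "finger_gap":0.1}, {"tz":0.001, "finger_gap":0.1}, {"tz":0.001, "finger_gap":0.1}, {"finger_gap":0.1}]' > next.json && python3 nudge.py next.json; done; cat > shot.py <<'E'
import sys
from h import *
import cv2
a=bot.read_camera("scene");b=bot.read_camera("top")
cv2.imwrite(f"pics/{sys.argv[1]}s.png",a);cv2.imwrite(f"pics/{sys.argv[1]}t.png",b)
cv2.imwrite(f"pics/{sys.argv[1]}.png",cv2.hconcat([cv2.resize(cv2.convertScaleAbs(x,alpha=1.6,beta=10),None,fx=4,fy=4,interpolation=cv2.INTER_CUBIC) for x in(a[190:330,205:305],b[195:335,205:305])]))
E
python3 shot.py c5; python3 go.py
```

```text
t: 8.1
eef_pos: [0.509, -0.1679, 0.0383]
tool_rot: [0.0, 0.778, 0.628, -0.0]
contact_force: [0.4, -0.6, 1.2]
gripper_width: 0.097
grasp_force: 0.0
t: 8.5
eef_pos: [0.5088, -0.1681, 0.0351]
tool_rot: [-0.0, 0.779, 0.627, -0.0]
contact_force: [0.5, -0.7, 0.3]
gripper_width: 0.1
grasp_force: 0.0
t 8.6 pos [ 0.5089 -0.1681  0.0352] toolaxes
 [[ 0.2125  0.9772 -0.0001]
 [ 0.9772 -0.2125 -0.    ]
 [-0.     -0.0001 -1.    ]] along/side of carton centre line -0.046664228175009266 0.0003715215163963854 yaw err -1.5699310453389261 F [0.682  0.3108 0.8651]
```

View pics/c5.png

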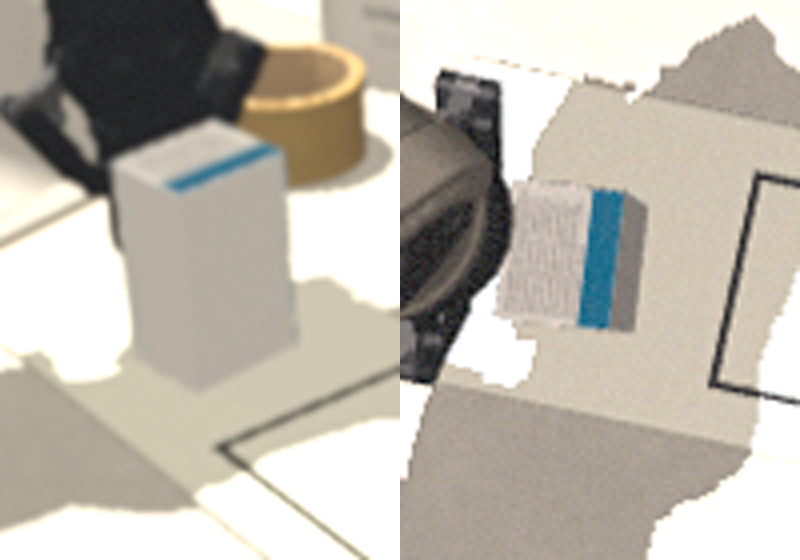

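The carton is upright again exactly where it started (top front edge at u≈260.5). I'll keep lowering the body toward its top while watching the force.

```bash
for i in 1; do echo '[{"tz":0.001, "finger_gap":0.1}, {"tz":0.001, "finger_gap":0.1}, {"finger_gap":0.1}]' > next.json && python3 nudge.py next.json; python3 go.py | tail -1; echo '[{"tz":0.0007, "finger_gap":0.1}, {"tz":0.0007, "finger_gap":0.1}, {"finger_gap":0.1}]' > next.json && python3 nudge.py next.json; python3 go.py|tail -1; done
```

```text
t: 8.9
eef_pos: [0.5089, -0.168, 0.0331]
tool_rot: [-0.0, 0.779, 0.628, -0.0]
contact_force: [-0.0, 1.0, -0.1]
gripper_width: 0.098
grasp_force: 0.0
 [ 0.     -0.0002 -1.    ]] along/side of carton centre line -0.04677416921408243 0.0003016649292733268 yaw err -1.5697994635686174 F [-0.0111  0.9741 -0.1243]
t: 9.2
eef_pos: [0.5089, -0.1679, 0.0318]
tool_rot: [-0.0, 0.779, 0.628, -0.0]
contact_force: [0.1, 0.6, 0.0]
gripper_width: 0.099
grasp_force: 0.0
 [ 0.     -0.0001 -1.    ]] along/side of carton centre line -0.046821994087604416 0.00034369264497702105 yaw err -1.5696996574700186 F [0.0647 0.6444 0.0139]
```

```bash
echo '[{"tz":0.001, "finger_gap":0.1}, {"finger_gap":0.1}]' > next.json && python3 nudge.py next.json; echo '[{"tz":0.001, "finger_gap":0.1}, {"finger_gap":0.1}]' > next.json && python3 nudge.py next.json; echo '[{"tz":0.001, "finger_gap":0.1}, {"finger_gap":0.1}]' > next.json && python3 nudge.py next.json
```

```text
t: 9.4
eef_pos: [0.5089, -0.1679, 0.0308]
tool_rot: [-0.0, 0.779, 0.628, -0.0]
contact_force: [-0.1, -0.2, -0.0]
gripper_width: 0.099
grasp_force: 0.0
t: 9.6
eef_pos: [0.5089, -0.168, 0.0298]
tool_rot: [-0.0, 0.779, 0.628, -0.0]
contact_force: [-0.4, -0.5, 0.4]
gripper_width: 0.101
grasp_force: 0.0
t: 9.8
eef_pos: [0.5089, -0.1679, 0.0288]
tool_rot: [-0.0, 0.779, 0.628, -0.0]
contact_force: [-0.3, -0.5, -0.3]
gripper_width: 0.098
grasp_force: 0.0
```

```bash
for i in 1; do echo '[{"tz":0.001, "finger_gap":0.1}, {"finger_gap":0.1}]' > next.json && python3 nudge.py next.json; echo '[{"tz":0.001, "finger_gap":0.1}, {"finger_gap":0.1}]' > next.json && python3 nudge.py next.json; echo '[{"tz":0.001, "finger_gap":0.1}, {"finger_gap":0.1}]' > next.json && python3 nudge.py next.json; echo '[{"tz":0.001, "finger_gap":0.1}, {"finger_gap":0.1}]' > next.json && python3 nudge.py next.json; echo '[{"tz":0.001, "finger_gap":0.1}, {"finger_gap":0.1}]' > next.json && python3 nudge.py next.json; done | grep -E 'eef|cont'
```

```text
eef_pos: [0.5089, -0.168, 0.0278]
contact_force: [-0.5, -0.1, -0.1]
eef_pos: [0.5089, -0.1679, 0.0268]
contact_force: [-0.1, 0.0, -0.3]
eef_pos: [0.5089, -0.1679, 0.0258]
contact_force: [-0.1, -0.1, 0.4]
eef_pos: [0.5089, -0.168, 0.0248]
contact_force: [-0.2, 0.1, 0.1]
eef_pos: [0.5089, -0.168, 0.0238]
contact_force: [0.8, 0.4, -0.2]
```

There's still no contact, so the body isn't over the carton at this standoff and the fingertips are already about 20 mm above the plate. I'll write a tracker for the blue stripe on the carton's top: its travel against the tool's separates sliding from leaning. Then a short test push.

```bash
cat > track.py <<'E'
from h import *
import cv2
D=np.array([np.cos(-1.7858),np.sin(-1.7858),0]);L=np.array([-D[1],D[0],0])
def stripe(im,x0,x1,y0,y1):
    h=cv2.cvtColor(im[y0:y1,x0:x1],cv2.COLOR_BGR2HSV);m=cv2.inRange(h,(95,110,40),(112,255,255))
    n,l,s,c=cv2.connectedComponentsWithStats(m);i=1+np.argmax(s[1:,4])
    ys,xs=np.nonzero(l==i);r=cv2.minAreaRect(np.c_[xs,ys].astype(np.float32))
    return c[i]+[x0,y0],s[i,4],r
def run(a,b):
    ct,nt,rt=stripe(b,210,360,200,330);cs,ns,_=stripe(a,215,380,190,330)
    p=tri(ct,cs);d=p-[.4898,-.2856,0];box=cv2.boxPoints(rt);e=max(((box[i]-box[i-1]) for i in range(4)),key=np.linalg.norm)
    if e[1]<0:e=-e
    w=atz('top',ct+e/2+[0,0],.104)-atz('top',ct-e/2,.104)
    yaw=np.arctan2(w@D,-w@L)
    print('stripe field x %.4f y %.4f z %.4f n %d %d yaw~%.3f'%(d@D-.065,d@L,p[2],nt,ns,yaw))
if __name__=='__main__':
    import sys
    if len(sys.argv)>1:run(cv2.imread(f'pics/{sys.argv[1]}s.png'),cv2.imread(f'pics/{sys.argv[1]}t.png'))
    else:
        a=bot.read_camera("scene");b=bot.read_camera("top");run(a,b)
        o=bot.get_obs();print('TCP s %.4f z %.4f t %.1f F'%((o['eef_pos']-[.4986,-.2136,0])@D,o['eef_pos'][2],o['t']),o['contact_force'].round(1))
E
python3 track.py c5; echo '[{"tx":-0.003, "finger_gap":0.1}, {"tx":-0.003, "finger_gap":0.1}, {"tx":-0.002, "finger_gap":0.1}, {"finger_gap":0.1}]' > next.json && python3 nudge.py next.json >/dev/null; python3 track.py;echo '[{"tx":-0.002, "finger_gap":0.1}, {"tx":-0.001, "finger_gap":0.1}, {"finger_gap":0.1}]' > next.json && python3 nudge.py next.json>/dev/null; python3 track.py
```

```text
stripe field x -0.1208 y -0.0056 z 0.1017 n 253 48 yaw~0.103
stripe field x -0.1163 y -0.0052 z 0.1020 n 254 55 yaw~0.107
TCP s -0.0387 z 0.0239 t 11.3 F [-0.2 -0.2 -1.2]
stripe field x -0.1128 y -0.0046 z 0.1023 n 251 65 yaw~0.106
TCP s -0.0357 z 0.0239 t 11.7 F [-0.2  0.1  0.1]
```

```bash
python3 shot.py c6; python3 - <<'E'
import cv2
for n in('c5','c6'):
    b=cv2.imread(f'pics/{n}t.png');a=cv2.imread(f'pics/{n}s.png')
    for v in(250,265):print(n,v,[int(x) for x in b[v-1:v+2,252:276].mean(0)[:,2]])
    print('scene col',[int(x) for x in a[270:300,253:256].mean((1,2))])
E
```

```text
c5 250 [66, 13, 15, 19, 24, 20, 17, 31, 70, 78, 73, 75, 74, 74, 90, 127, 124, 125, 125, 123, 126, 123, 126, 124]
c5 265 [14, 17, 14, 13, 13, 24, 57, 76, 74, 73, 73, 74, 84, 124, 127, 123, 124, 125, 125, 125, 124, 125, 125, 126]
scene col [101, 100, 101, 101, 101, 101, 101, 101, 101, 101, 101, 101, 101, 101, 101, 101, 102, 106, 111, 115, 116, 116, 116, 116, 116, 115, 115, 115, 116, 116]
c6 250 [121, 114, 123, 129, 119, 18, 13, 22, 21, 21, 21, 15, 34, 73, 91, 127, 125, 125, 125, 126, 125, 126, 124, 124]
c6 265 [118, 114, 109, 41, 11, 16, 18, 15, 15, 13, 32, 70, 83, 120, 125, 125, 125, 125, 124, 125, 126, 126, 126, 125]
scene col [101, 100, 100, 100, 101, 101, 101, 101, 101, 101, 101, 101, 101, 101, 101, 101, 101, 104, 110, 114, 116, 116, 116, 116, 116, 116, 116, 116, 115, 116]
```

The foot hasn't moved, so the carton only leans: the gripper's palm or links meet its top first. A better plan is to straddle it along the push direction without gripping. The rear pad pushes, and the front pad loosely blocks the top from tipping forward. I'll back off, rise and turn.

```bash
echo '[{"tx":0.003, "finger_gap":0.1}, {"tx":0.003, "finger_gap":0.1}, {"tx":0.005, "finger_gap":0.1}, {"tx":0.02, "finger_gap":0.1}, {"tz":-0.045, "finger_gap":1}, {"tz":-0.045, "finger_gap":1}, {"tz":-0.045, "finger_gap":1}, {"twist":-0.15, "finger_gap":1}, {"twist":-0.15, "finger_gap":1}, {"twist":-0.15, "finger_gap":1}, {"twist":-0.15, "finger_gap":1}, {"twist":-0.15, "finger_gap":1}, {"twist":-0.15, "finger_gap":1}, {"twist":-0.15, "finger_gap":1}, {"twist":-0.15, "finger_gap":1}, {"twist":-0.15, "finger_gap":1}, {"twist":-0.15, "finger_gap":1}, {"twist":-0.071, "finger_gap":1}, {"finger_gap":1}]' > next.json && python3 nudge.py next.json; echo '[{"finger_gap":1}]' > next.json && python3 nudge.py next.json>/dev/null; python3 track.py; python3 go.py 0 0 0.045
```

```text
t: 13.7
eef_pos: [0.5132, -0.1482, 0.1589]
tool_rot: [0.0, 0.106, 0.994, 0.0]
contact_force: [-0.7, 0.6, -0.2]
gripper_width: 1.001
grasp_force: 0.0
stripe field x -0.1201 y -0.0047 z 0.1024 n 253 41 yaw~0.101
TCP s -0.0669 z 0.1589 t 13.9 F [ 0.5 -0.8  0.4]
t 13.9 pos [ 0.5132 -0.1483  0.1589] toolaxes
 [[-0.9769  0.2135 -0.0001]
 [ 0.2135  0.9769 -0.    ]
 [ 0.0001 -0.0001 -1.    ]] along/side of carton centre line -0.06688603972177452 0.00030805708306557225 yaw err -0.00020343361537048348 F [ 0.4732 -0.8055  0.3602]
delta tool [ 0.0003 -0.0669  0.1139]
```

```bash
echo '[{"ty":-0.034, "finger_gap":1}, {"ty":-0.033, "finger_gap":1}, {"finger_gap":1}, {"tz":0.03, "finger_gap":1}, {"tz":0.03, "finger_gap":1}, {"tz":0.02, "finger_gap":1}, {"tz":0.015, "finger_gap":1}, {"tz":0.01, "finger_gap":1}, {"tz":0.005, "finger_gap":1}, {"finger_gap":1}]' > next.json && python3 nudge.py next.json; echo '[{"tz":0.002, "finger_gap":1}, {"finger_gap":0.75}, {"finger_gap":0.75}, {"finger_gap":0.75}]' > next.json && python3 nudge.py next.json; python3 go.py 0 0 0.042; python3 track.py
```

```text
t: 14.9
eef_pos: [0.4991, -0.2139, 0.0488]
tool_rot: [-0.0, 0.107, 0.994, 0.0]
contact_force: [-0.7, -0.2, 0.6]
gripper_width: 0.997
grasp_force: 0.0
t: 15.3
eef_pos: [0.4992, -0.214, 0.0473]
tool_rot: [0.0, 0.107, 0.994, -0.0]
contact_force: [-0.2, 0.2, -1.1]
gripper_width: 0.75
grasp_force: 0.0
t 15.3 pos [ 0.4992 -0.214   0.0473] toolaxes
 [[-0.9772  0.2122  0.0007]
 [ 0.2122  0.9772 -0.0001]
 [-0.0007  0.0001 -1.    ]] along/side of carton centre line 0.00027111968380053524 0.0007178011128718316 yaw err 0.0011351908571548813 F [-0.1986  0.1718 -1.0577]
delta tool [0.0007 0.0003 0.0053]
stripe field x -0.1130 y -0.0266 z 0.1071 n 19 21 yaw~-0.717
TCP s 0.0002 z 0.0471 t 15.4 F [-0.   0.4  0.6]
```

```bash
echo '[{"tz":0.001, "finger_gap":0.66}, {"tz":0.001, "finger_gap":0.64}, {"tz":0.001, "finger_gap":0.64}, {"finger_gap":0.64}]' > next.json && python3 nudge.py next.json; echo '[{"ty":-0.001, "finger_gap":0.64}, {"ty":-0.002, "finger_gap":0.64}, {"ty":-0.002, "finger_gap":0.64}, {"ty":-0.002, "finger_gap":0.64}, {"ty":-0.003, "finger_gap":0.64}, {"ty":-0.003, "finger_gap":0.64}, {"ty":-0.003, "finger_gap":0.64}, {"ty":-0.003, "finger_gap":0.64}, {"ty":-0.003, "finger_gap":0.64}, {"finger_gap":0.64}]' > next.json && python3 nudge.py next.json; python3 shot.py c7; python3 track.py c7;python3 go.py
```

```text
t: 15.8
eef_pos: [0.4994, -0.2142, 0.0444]
tool_rot: [0.0, 0.107, 0.994, -0.0]
contact_force: [-2.2, -0.0, 5.5]
gripper_width: 0.638
grasp_force: 0.0
t: 16.8
eef_pos: [0.4965, -0.2336, 0.045]
tool_rot: [0.001, 0.106, 0.994, 0.001]
contact_force: [1.6, 6.6, 11.0]
gripper_width: 0.639
grasp_force: 3.4
stripe field x -0.0931 y -0.0277 z 0.1070 n 10 24 yaw~1.778
t 16.9 pos [ 0.4965 -0.2335  0.045 ] toolaxes
 [[-0.9776  0.2104  0.0031]
 [ 0.2104  0.9776  0.0022]
 [-0.0026  0.0028 -1.    ]] along/side of carton centre line 0.01989368957388896 0.002239399210480114 yaw err 0.0030551804326074236 F [ 1.1234  5.7035 10.7094]
```

View pics/c7.png

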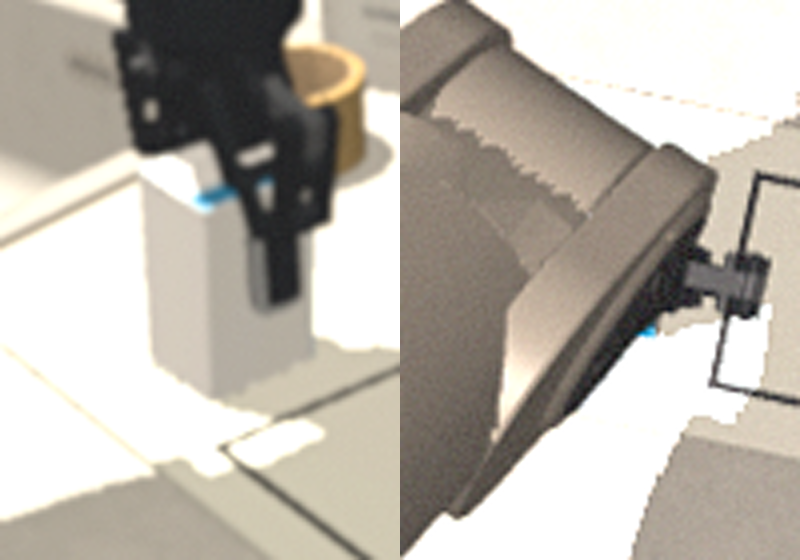

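The last view shows the carton between the fingers, its foot corner at crop (210,395), about 8 mm further on. The wrist reads 11 N vertically, so the palm is pressing on the top. I'll ease back, rise 5 mm and go on.

```bash
echo '[{"ty":0.002, "finger_gap":0.64}, {"ty":0.001, "tz":-0.002, "finger_gap":0.64}, {"tz":-0.002, "finger_gap":0.64}, {"tz":-0.002, "finger_gap":0.64}, {"finger_gap":0.63}, {"finger_gap":0.63}]' > next.json && python3 nudge.py next.json; python3 go.py|tail -1; echo '[{"ty":-0.001, "finger_gap":0.63}, {"ty":-0.002, "finger_gap":0.63}, {"ty":-0.003, "finger_gap":0.63}, {"ty":-0.003, "finger_gap":0.63}, {"ty":-0.003, "finger_gap":0.63}, {"finger_gap":0.63}]' > next.json && python3 nudge.py next.json; python3 go.py|tail -1;  python3 shot.py c8; python3 - <<'E'
import cv2
import numpy as np
# front-left vertical edge + foot of carton in scene: print sub-picture profile
for n in('c5','c7','c8'):
    a=cv2.imread(f'pics/{n}s.png').mean(2)
    print(n,'col258',[int(x) for x in a[274:304,257:260].mean(1)])
    for v in(235,250,265):print(v,[int(x) for x in a[v-1:v+2,232:264].mean(0)])
E
```

```text
t: 17.5
eef_pos: [0.4949, -0.2323, 0.0498]
tool_rot: [-0.0, 0.107, 0.994, 0.0]
contact_force: [-0.1, 1.5, 0.4]
gripper_width: 0.627
grasp_force: 0.7
 [ 0.0003  0.0003 -1.    ]] along/side of carton centre line 0.01905954481045901 0.00036109959562231593 yaw err 0.0011682542114825338 F [-0.1043  1.5422  0.3718]
t: 18.1
eef_pos: [0.4922, -0.245, 0.0499]
tool_rot: [0.0, 0.107, 0.994, -0.0]
contact_force: [1.1, 1.3, 0.1]
gripper_width: 0.631
grasp_force: 0.7
 [-0.0002 -0.0005 -1.    ]] along/side of carton centre line 0.03207707561113358 0.00046262244518190544 yaw err 0.0002434373915901749 F [1.1139 1.2794 0.1074]
c5 col258 [100, 100, 101, 101, 100, 100, 100, 101, 100, 100, 101, 103, 108, 113, 116, 116, 116, 115, 115, 116, 116, 116, 116, 115, 117, 114, 105, 91, 89, 103]
235 [40, 72, 96, 103, 102, 103, 104, 106, 110, 113, 116, 119, 117, 111, 102, 92, 82, 74, 69, 67, 67, 68, 69, 75, 81, 89, 95, 99, 100, 100, 101, 101]
250 [148, 98, 69, 85, 99, 103, 102, 102, 102, 102, 102, 103, 102, 102, 102, 102, 103, 102, 102, 101, 100, 100, 100, 100, 100, 100, 100, 100, 100, 100, 100, 100]
265 [206, 206,
[... 756 characters left out ...]
 119, 113, 105, 101, 100, 100, 100, 101, 101]
c8 col258 [117, 117, 118, 117, 117, 118, 118, 118, 117, 118, 118, 118, 118, 118, 118, 118, 123, 140, 165, 187, 203, 208, 208, 208, 208, 206, 191, 165, 161, 186]
235 [138, 130, 121, 116, 115, 118, 126, 137, 147, 157, 157, 163, 181, 201, 212, 216, 215, 211, 208, 205, 203, 202, 199, 191, 176, 148, 123, 116, 117, 115, 103, 77]
250 [180, 181, 181, 181, 181, 180, 180, 180, 179, 180, 176, 159, 132, 119, 119, 119, 119, 120, 120, 119, 119, 119, 119, 119, 119, 119, 113, 105, 101, 101, 101, 101]
265 [207, 207, 207, 207, 207, 207, 207, 207, 207, 207, 208, 202, 178, 139, 119, 118, 119, 119, 119, 120, 119, 119, 119, 119, 119, 119, 117, 112, 104, 101, 101, 101]
```

It's sliding gently at about 1.5 N. I'll continue about 31 mm, then open and rise for a clear look.

```bash
echo '[{"ty":-0.002, "finger_gap":0.63}, {"ty":-0.003, "finger_gap":0.63}, {"ty":-0.003, "finger_gap":0.63}, {"ty":-0.003, "finger_gap":0.63}, {"ty":-0.003, "finger_gap":0.63}, {"ty":-0.003, "finger_gap":0.63}, {"ty":-0.003, "finger_gap":0.63}, {"ty":-0.003, "finger_gap":0.63}, {"ty":-0.003, "finger_gap":0.63}, {"ty":-0.003, "finger_gap":0.63}, {"ty":-0.002, "finger_gap":0.63}, {"finger_gap":0.63}]' > next.json && python3 nudge.py next.json; python3 go.py|tail -1; echo '[{"ty":0.001, "finger_gap":0.7}, {"finger_gap":0.8}, {"finger_gap":1}, {"finger_gap":1}, {"finger_gap":1}, {"tz":-0.02, "finger_gap":1}, {"tz":-0.03, "finger_gap":1}, {"tz":-0.03, "finger_gap":1}, {"tz":-0.03, "finger_gap":1}, {"ty":0.04, "finger_gap":1}, {"ty":0.04, "finger_gap":1}, {"ty":0.04, "finger_gap":1}, {"finger_gap":1}]' > next.json && python3 nudge.py next.json; python3 track.py; python3 shot.py c9
```

```text
t: 19.4
eef_pos: [0.4857, -0.2751, 0.0499]
tool_rot: [0.0, 0.107, 0.994, -0.0]
contact_force: [0.1, 1.1, 1.3]
gripper_width: 0.634
grasp_force: 0.8
 [-0.0001 -0.0004 -1.    ]] along/side of carton centre line 0.0627997239812372 0.00047758759044465304 yaw err 0.000640973399702449 F [0.1493 1.0585 1.3207]
t: 20.7
eef_pos: [0.5131, -0.1498, 0.1597]
tool_rot: [-0.0, 0.102, 0.995, 0.001]
contact_force: [0.5, -0.0, 1.0]
gripper_width: 0.997
grasp_force: 0.0
stripe field x -0.0643 y -0.0073 z 0.1020 n 254 59 yaw~-0.007
TCP s -0.0596 z 0.1599 t 20.8 F [ 0.1 -0.7  1. ]
```

The carton now stands square (yaw ≈ 0) with its foot at about x = −0.058 in the field. A further 7 mm would centre it better against slip, and there is time. I'll repeat the straddle.

```bash
echo '[{"ty":-0.04, "finger_gap":1}, {"ty":-0.04, "finger_gap":1}, {"ty":-0.04, "finger_gap":1}, {"finger_gap":1}, {"tz":0.03, "finger_gap":1}, {"tz":0.03, "finger_gap":1}, {"tz":0.03, "finger_gap":1}, {"tz":0.02, "finger_gap":0.8}, {"finger_gap":0.63}, {"finger_gap":0.63}]' > next.json && python3 nudge.py next.json;  python3 go.py|tail -1; echo '[{"ty":-0.001, "finger_gap":0.63}, {"ty":-0.002, "finger_gap":0.63}, {"ty":-0.002, "finger_gap":0.63}, {"ty":-0.002, "finger_gap":0.63}, {"finger_gap":0.63}]' > next.json && python3 nudge.py next.json; python3 go.py|tail -1
```

```text
t: 21.9
eef_pos: [0.4856, -0.2742, 0.0501]
tool_rot: [-0.0, 0.107, 0.994, -0.0]
contact_force: [0.1, 0.5, 0.2]
gripper_width: 0.63
grasp_force: 0.2
 [ 0.0007 -0.0002 -1.    ]] along/side of carton centre line 0.062025519886742465 0.00024220921934910676 yaw err -0.0002688018742970422 F [0.1275 0.4713 0.2257]
t: 22.4
eef_pos: [0.485, -0.2807, 0.0504]
tool_rot: [0.001, 0.107, 0.994, -0.0]
contact_force: [0.8, 2.4, 1.2]
gripper_width: 0.628
grasp_force: 1.3
 [-0.0012 -0.0001 -1.    ]] along/side of carton centre line 0.0684635392084528 0.0010455091364266911 yaw err 0.001017722405144338 F [0.8321 2.4316 1.2464]
```

```bash
echo '[{"ty":0.001, "finger_gap":0.7}, {"finger_gap":0.8}, {"finger_gap":1}, {"finger_gap":1}, {"finger_gap":1}, {"tz":-0.02, "finger_gap":1}, {"tz":-0.03, "finger_gap":1}, {"tz":-0.03, "finger_gap":1}, {"tz":-0.03, "finger_gap":1}, {"ty":0.04, "finger_gap":1}, {"ty":0.04, "finger_gap":1}, {"ty":0.04, "finger_gap":1}, {"finger_gap":1}, {"tz":0.04, "finger_gap":1}, {"tz":0.04, "finger_gap":1}, {"finger_gap":1}]' > next.json && python3 nudge.py next.json; python3 track.py; python3 go.py -0.01 0.0 0.078
```

```text
t: 24.0
eef_pos: [0.5064, -0.1616, 0.0759]
tool_rot: [-0.005, 0.107, 0.994, 0.0]
contact_force: [-0.5, 1.0, -0.2]
gripper_width: 0.999
grasp_force: 0.0
stripe field x -0.0579 y -0.0067 z 0.1019 n 254 60 yaw~-0.003
TCP s -0.0519 z 0.0801 t 24.1 F [-0.8 -0.4 -0.1]
t 24.1 pos [ 0.5098 -0.1629  0.0801] toolaxes
 [[-0.977   0.2132 -0.0016]
 [ 0.2132  0.977  -0.0003]
 [ 0.0015 -0.0006 -1.    ]] along/side of carton centre line -0.0519349371835946 0.00010845353873040892 yaw err 0.00019617265362704744 F [-0.8283 -0.398  -0.0556]
delta tool [ 0.0001 -0.0419  0.0021]
```

The foot is at about −0.0515, upright and square. Now the high push: bring the fingertip back up to the carton, then go slowly.

```bash
echo '[{"ty":-0.01, "tz":0.001, "finger_gap":1}, {"ty":-0.01, "finger_gap":1}, {"ty":-0.01, "finger_gap":1}, {"ty":-0.006, "finger_gap":1}, {"ty":-0.003, "finger_gap":1}, {"ty":-0.003, "finger_gap":1}, {"ty":-0.003, "finger_gap":1}, {"ty":-0.003, "finger_gap":1}, {"ty":-0.003, "finger_gap":1}, {"finger_gap":1}]' > next.json && python3 nudge.py next.json; python3 track.py; echo '[{"ty":-0.003, "finger_gap":1}, {"ty":-0.003, "finger_gap":1}, {"ty":-0.003, "finger_gap":1}, {"ty":-0.003, "finger_gap":1}, {"ty":-0.003, "finger_gap":1}, {"finger_gap":1}]' > next.json && python3 nudge.py next.json; python3 track.py
```

```text
t: 25.1
eef_pos: [0.4992, -0.2125, 0.0788]
tool_rot: [-0.0, 0.107, 0.994, -0.0]
contact_force: [-0.1, -1.1, 0.4]
gripper_width: 0.999
grasp_force: 0.1
stripe field x -0.0419 y -0.0066 z 0.1014 n 240 95 yaw~0.002
TCP s -0.0018 z 0.0788 t 25.2 F [ 0.6  0.7 -0.5]
t: 25.8
eef_pos: [0.496, -0.2273, 0.0789]
tool_rot: [0.0, 0.107, 0.994, -0.0]
contact_force: [0.3, 0.4, -0.3]
gripper_width: 0.997
grasp_force: 0.0
stripe field x -0.0256 y -0.0062 z 0.0987 n 222 129 yaw~0.011
TCP s 0.0133 z 0.0788 t 25.9 F [-0.2 -0.1  0.2]
```

```bash
echo '[{"ty":-0.003, "finger_gap":1}, {"ty":-0.003, "finger_gap":1}, {"ty":-0.003, "finger_gap":1}, {"ty":-0.002, "finger_gap":1}, {"finger_gap":1}, {"finger_gap":1}]' > next.json && python3 nudge.py next.json; python3 track.py
```

```text
t: 26.5
eef_pos: [0.4939, -0.2374, 0.0789]
tool_rot: [-0.0, 0.107, 0.994, 0.0]
contact_force: [0.6, 0.2, 0.8]
gripper_width: 0.998
grasp_force: 0.0
stripe field x 0.0065 y -0.0088 z 0.0926 n 153 173 yaw~0.001
TCP s 0.0241 z 0.0789 t 26.6 F [ 0.3 -0.4 -0.3]
```

It's past balance and falling. I'll let it land, then retract upward and away.

```bash
echo '[{"ty":0.01, "tz":-0.01, "finger_gap":1}, {"ty":0.03, "tz":-0.02, "finger_gap":1}, {"ty":0.04, "tz":-0.02, "finger_gap":1}, {"ty":0.04, "tz":-0.03, "finger_gap":1}, {"ty":0.04, "tz":-0.03, "finger_gap":1}, {"ty":0.04, "tz":-0.02, "finger_gap":1}, {"finger_gap":1}, {"finger_gap":1}, {"finger_gap":1}, {"finger_gap":1}]' > next.json && python3 nudge.py next.json; python3 - <<'E'
from h import *
import cv2
b=bot.read_camera('top');a=bot.read_camera('scene')
cv2.imwrite('pics/e.png',cv2.resize(b[195:335,195:395],None,fx=4,fy=4,interpolation=cv2.INTER_CUBIC))
E
```

```text
t: 27.6
eef_pos: [0.5356, -0.0432, 0.2084]
tool_rot: [-0.001, 0.108, 0.994, -0.0]
contact_force: [-0.7, -0.5, -0.2]
gripper_width: 1.003
grasp_force: 0.0
```

```bash
python3 - <<'E'
# numeric check: no further pictures viewed; outline of the carton's bright top in field coordinates
from h import *
import cv2
im=bot.read_camera('top');p=[.4898,-.2856];D=np.array([np.cos(-1.7858),np.sin(-1.7858),0]);L=np.array([-D[1],D[0],0])
def rect(z): # rectified map 1 mm/px, field frame, x -90..90, y -60..60
    xs,ys=np.meshgrid(np.arange(-90,91)/1e3,np.arange(60,-61,-1)/1e3)
    P=np.array([p[0],p[1],z])+(xs[...,None]+.065)*D+ys[...,None]*L
    uv=proj('top',P.reshape(-1,3)).reshape(*xs.shape,2).astype(np.float32)
    return cv2.remap(im,uv[...,0],uv[...,1],cv2.INTER_LINEAR)
t=rect(.054).mean(2);g=rect(.006).mean(2)
print('top-plane x row y=-7:',[int(v) for v in t[67,20:170:2]])
print('top-plane y at x=0:',[int(v) for v in t[10:112:2,90]])
print('ground x row y=+40 :',[int(v) for v in g[20,10:175:3]])
E
```

```text
top-plane x row y=-7: [91, 44, 103, 165, 174, 173, 174, 173, 172, 174, 172, 165, 174, 178, 178, 178, 177, 179, 177, 177, 179, 177, 177, 177, 175, 171, 169, 169, 170, 172, 172, 167, 167, 168, 167, 169, 168, 168, 168, 170, 171, 168, 170, 168, 166, 169, 170, 164, 170, 168, 170, 170, 168, 171, 179, 172, 93, 79, 82, 84, 96, 109, 109, 109, 111, 123, 110, 62, 141, 175, 171, 172, 171, 172, 147]
top-plane y at x=0: [176, 144, 65, 78, 159, 174, 173, 173, 172, 171, 176, 137, 107, 116, 149, 174, 178, 176, 177, 177, 176, 177, 177, 175, 173, 170, 167, 167, 165, 172, 178, 178, 177, 162, 153, 169, 156, 152, 169, 175, 177, 179, 172, 173, 175, 173, 174, 170, 116, 48, 148]
ground x row y=+40 : [171, 173, 172, 73, 114, 176, 173, 174, 172, 173, 171, 173, 173, 173, 173, 172, 172, 173, 171, 174, 173, 170, 172, 172, 170, 173, 173, 174, 171, 172, 172, 172, 173, 173, 172, 172, 171, 171, 172, 172, 172, 175, 171, 172, 172, 171, 171, 172, 169, 66, 112, 175, 171, 170, 164]
```

No views left, so I'll check numerically by fitting the lying box's edges to the gradients in both cameras.

```bash
python3 - <<'E'
from h import *
import cv2, itertools
from scipy.optimize import differential_evolution
G={}
for n in('top','scene'):
    g=cv2.cvtColor(bot.read_camera(n),cv2.COLOR_BGR2GRAY).astype(np.float32);g=np.log(g+10)
    m=np.hypot(cv2.Sobel(g,-1,1,0),cv2.Sobel(g,-1,0,1));G[n]=cv2.GaussianBlur(np.minimum(m,.4),(0,0),.8)
A=-1.7858;o=np.array([.4898,-.2856,0])+.065*rz(A)[:,0]
c=np.array(list(itertools.product((0,.098),(-.029,.029),(.006,.054))))
E={'top':[(1,5),(3,7),(1,3),(5,7),(4,5),(6,7),(4,6)],'scene':[(1,5),(3,7),(1,3),(5,7),(0,4),(4,6),(4,5),(0,1)]}
w=np.linspace(.03,.97,40)[:,None]
def cost(p):
    P=c@rz(A+p[2]).T+o+rz(A)@[p[0],p[1],0];s=0
    for n,e in E.items():
        uv=proj(n,P)
        for i,j in e:
            q=(uv[i]*(1-w)+uv[j]*w).astype(np.float32)[None];s-=cv2.remap(G[n],q[...,0],q[...,1],cv2.INTER_LINEAR).mean()
    return s
for b in([(-.09,-.02),(-.03,.02),(-.25,.25)],):
    r=differential_evolution(cost,b,seed=1,popsize=30);print(r.x.round(4),r.fun, cost([-.0515,-.0067,0]))
    for x,y in((0,.029),(0,-.029),(.098,-.029),(.098,.029)):print((rz(r.x[2])@[x,y,0]+[r.x[0],r.x[1],0])[:2].round(4))
print(bot.get_obs()['t'],bot.get_obs()['contact_force'])
E
```

```text
Traceback (most recent call last):
  File "h.py", line 7, in proj
    c,f=K(n);p=np.atleast_2d(P)@c['view'][:3,:3].T+c['view'][:3,3]
        ~^^^
  File "h.py", line 5, in K
    c=bot.camera_info(n);return c,240/np.tan(np.radians(c['vertical_fov']/2))
ValueError: time passes only in moves, steps and waits
```

Too many `camera_info` calls; I'll cache it.

```bash
sed -i 's/^import numpy as np/import numpy as np, functools/; s/^def K(n):/@functools.cache\ndef K(n):/' h.py; python3 - <<'E'
from h import *
import cv2, itertools
from scipy.optimize import differential_evolution
G={}
for n in('top','scene'):
    g=cv2.cvtColor(bot.read_camera(n),cv2.COLOR_BGR2GRAY).astype(np.float32);g=np.log(g+10)
    m=np.hypot(cv2.Sobel(g,-1,1,0),cv2.Sobel(g,-1,0,1));G[n]=cv2.GaussianBlur(np.minimum(m,.4),(0,0),.8)
A=-1.7858;o=np.array([.4898,-.2856,0])+.065*rz(A)[:,0]
c=np.array(list(itertools.product((0,.098),(-.029,.029),(.006,.054))))
E={'top':[(1,5),(3,7),(1,3),(5,7),(4,5),(6,7),(4,6)],'scene':[(1,5),(3,7),(1,3),(5,7),(0,4),(4,6),(4,5),(0,1)]}
w=np.linspace(.03,.97,40)[:,None]
def cost(p):
    P=c@rz(A+p[2]).T+o+rz(A)@[p[0],p[1],0];s=0
    for n,e in E.items():
        uv=proj(n,P)
        for i,j in e:
            q=(uv[i]*(1-w)+uv[j]*w).astype(np.float32)[None];s-=cv2.remap(G[n],q[...,0],q[...,1],cv2.INTER_LINEAR).mean()
    return s
r=differential_evolution(cost,[(-.09,-.02),(-.03,.02),(-.25,.25)],seed=1,popsize=20,maxiter=60);print(r.x.round(4),r.fun, cost([-.0515,-.0067,0]))
for x,y in((0,.029),(0,-.029),(.098,-.029),(.098,.029)):print((rz(r.x[2])@[x,y,0]+[r.x[0],r.x[1],0])[:2].round(4))
q=bot.get_obs();print(q['t'],q['contact_force'])
E
```

```text
[-0.0469 -0.0071  0.0159] -5.062702655792236 -4.423252
[-0.0474  0.0219]
[-0.0465 -0.0361]
[ 0.0515 -0.0346]
[0.0506 0.0234]
27.95 [-0.52083015 -0.46748421  0.02072214]
```

The fit puts the carton lying flat with all four corners well inside the outline, at x −0.047 to +0.052 and y −0.036 to +0.023. The arm is clear, so I'm handing in.

```bash
python3 -c "
from station import bot;print(bot.hand_in())"
```

```text
the job is handed in; nothing more can be done
None
```

The carton slid upright onto the field, toppled forward and, by the fit to both cameras, lies flat with all four corners inside the outline; nothing has touched it since it fell, the robot stayed clear of the vial, small box and bottle, and the job is handed in (no verdict was returned).

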